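# Slide the deck panel back into the bench riser

### The arm

A 6-joint arm with a two-finger parallel gripper is mounted at the origin on the work surface. World frame = base frame: x ahead of the robot, y to its left, z up, the work surface at z = 0. Lengths are in m, angles in rad, forces in N, time in s.
With the tool pointing down it reaches from about 0.25 to 0.775 m from the base axis. Payload 4 kg.
Tool frame: the origin (TCP) lies midway between the tips of the shut fingers; the grasp point (between the pads) lies 19 mm behind it; z points along the fingers, x is the direction in which the jaws open and shut, and the axes are right-handed (so a half turn about z gives the same grasp; the last joint's range is limited). The gripper opens to 94 mm and grips with 3 to 60 N. Pads are 16 mm wide; open, the fingers measure 119 mm over their backs; the gripper's body (75 mm by 177 mm) begins 78 mm behind the grasp point.
Start: joints at [-1.252, 0.087, 1.371, -0, 1.684, -0.103], TCP at [0.225, -0.502, 0.206] pointing down, gripper open.
Joint ranges: [-3.1, 3.1], [-0.76, 2.03], [0.27, 2.55], [-1.08, 4.22], [0.17, 2.65], [-2.57, 2.57]. Speed limits (rad/s): [2.79, 2.79, 3.14, 3.14, 3.14, 3.14].

### API

Orientations are given as [roll, pitch, yaw] about the fixed x, y, z axes, in that order (R = Rz(yaw) Ry(pitch) Rx(roll)).
In Python, from bench import * gives the robot as it stands.
- The arm moves only by the tool send_rows, never from a script. Its argument "rows" is one flat list of numbers, 7 for each row, row after row: the shift along the world's x, y, z in mm, then the turn, a rotation vector about the world's x, y, z in degrees, then the opening, from 0 (shut) to 1 (fully open). A call has exactly 8 rows; each row shifts and turns the commanded pose from where the row before left it; what a row does not reach is not made up. A row lasts 1/8 s, in which the tool goes at most 62.5 mm and 10.7 degrees, less where a joint would pass 70% of its speed; a pose out of reach is approached as far as the arm can. A call is refused whole if a number of a shift passes 62.5 or a number of a turn 10.7, either way. A call with a gripper value outside its range is refused whole. The fingers move at their own pace and stop on an object; the grip force is fixed at half the most. Time passes only in rows, so rows that do not move let the fingers close, or fill a call up. It gives the time, the measured TCP pose, the force and the opening at its end, in the units of the state.
- get_obs(): the state, without advancing time (a new reading comes with each control period).
- snapshot(name): name is "side" or "top" or "wrist"; returns a dict with "color" (480x640x3 uint8, red, green, blue), "intrinsics" (3x3 intrinsics, pixels), "distortion" ([k1, k2, p1, p2, k3] as OpenCV has them; the pictures are not rectified), "rvec" (rotation vector, rad) and "tvec" (3), from world to camera coordinates, as OpenCV has them; the wrist camera has in their place "T_tool_cam" (4x4, takes a point from camera to tool coordinates, whose origin is the TCP and whose axes are the tool frame's). Camera axes: x right, y down, z forward; pixel columns grow to the right and rows downward; lengths in m; the calibration is good to about 2 mm. A picture is of the moment at which its call begins: read the wrist's pose just before it. There is no depth.
- close_job(): hands the job in, once; it reports no verdict.
The state is a dict: "time": time; "joint_positions": joint angles; "qvel": joint speeds; "joint_torque": joint torques, N m; "tool_pos": TCP position; "ee_rot": TCP orientation; "wrist_force": force on the tool from outside, world axes, zero at the start; "wrist_torque": the same for the moment, N m; "width": finger opening in m.
Only numpy, scipy, OpenCV 4.12 (cv2) and the standard library are available. Lean on these libraries where they do the work, as an engineer would, in place of code of your own. Each camera call takes 0.05 s, during which the arm holds its last target.

### The job

The middle chipboard panel of the bench riser's deck has been left lying on top of the panel beside its opening. Slide it across, keeping it on the shelf rather than lifting it off, until it drops into its opening and lies fully down and level with the rest of the deck. Do not force it if it catches, and leave the carton on the shelf, the tape roll and the mallet where they are.

Things in the scene. Friction and masses are not known exactly. Their poses are not given: they have to be found in the camera images.
- panel_centre (a point): Centre (half-way up) of the loose chipboard deck panel: flat board 200 x 150 mm, 16 mm thick, 0.25 to 0.45 kg, square edges, no handle. x runs along the 200 mm length, y along the 150 mm width, z up. It starts flat on top of the deck left or right of the opening, turned up to 0.2 rad, overhanging the opening. It slides on the chipboard with a friction of a few newtons.
- riser_middle (a point): Middle of the bench riser, a fixed low shelf of blue slotted steel 213 mm deep (x, away from the robot) and 638 mm long (y), at the height of panel_centre once the panel is home: 8 mm below deck level, which is 120 mm above the bench. The opening lies exactly on this point along x, but up to 12 mm to either side of it along y: that must be felt or seen.
- beam_near (a point): Middle of the upper edge of the near long beam, at deck level, 103 mm from the riser's middle. Beams and side panels end at deck level: nothing stands up to guide or stop the panel. The opening is 203 mm (x, between the beams) by 154 mm (y), so 1.5 mm of play at each x end and 2 mm at each y side; 16 mm deep, with ledges 18 mm wide at the x ends and 15 mm at the y sides.
- beam_far (a point): The same for the far beam. Left and right of the opening a chipboard side panel 225 mm wide is screwed down, not quite centred on the riser. The loose panel, square and in line with the opening, tips its leading edge into it once its centre passes the side panel's edge; pushed on, its trailing edge drops in last. Over 1.5 mm out along x, or turned, it stays up on a beam until nudged over.
- carton_centre (a point): Centre of a small closed cardboard carton, 100 x 56 mm and 75 mm tall, 0.3 kg, standing loose on the side deck panel across the opening from the loose panel.
- tape_centre (a point): Centre of a roll of packing tape lying flat on the bench beyond the riser: 100 mm across, 48 mm tall.
- mallet_head (a point): Centre of the head of a rubber mallet lying on the bench beyond the riser: head 60 mm across and 90 mm long, wooden handle 200 mm long.
Things that resemble listed ones, but are neither listed nor needed, are in the scene too. Of the things that look like the part that bears panel_centre, the larger one is meant.

How it is judged:
By the outcome, as a careful person would: the job done as asked, in the order asked, and still so for the second after the job is handed in, with the robot touching nothing.
It also fails if it takes over 72 s, if anything falls off the work surface, if the arm or the gripper's body presses on something with over 40 N, if the wrist force passes 120 N, or if a joint passes its speed limit or range.

## Working session

There is one attempt and no reset: what is moved stays moved. The work goes in short steps, Python scripts to look and compute and a tool call to move; the robot and the scene stay as the last step left them, time stands still between calls to the robot, and variables do not carry over. Pictures are saved under pics/ and viewed, and the job is handed in when it is done.

Besides the shell and the picture viewer there is one more tool, called after ">>>" by a JSON object that holds its "fn" and its "kwargs", one argument or row to a line. send_rows: Moves the arm, as the interface text tells. Its arguments: {"type":"object","properties":{"rows":{"type":"array","items":{"type":"number"}}},"required":["rows"]}

```bash
ls; mkdir -p pics
cat > h.py <<'E'
from bench import *
import numpy as np, cv2
def snap(n,f):
    s=snapshot(n); cv2.imwrite('pics/'+f,s['color'][:,:,::-1]); return s
def ray(s,px,z,pose=None):
    p=cv2.undistortPoints(np.array([[px]],float),np.array(s['intrinsics']),np.array(s['distortion']))[0,0]
    d=np.array([p[0],p[1],1.])
    R=cv2.Rodrigues(np.array(s['rvec'],float))[0]; t=np.array(s['tvec'],float).ravel()
    c=-R.T@t; d=R.T@d
    return c+d*(z-c[2])/d[2]
def proj(s,P):
    return cv2.projectPoints(np.array([P],float),np.array(s['rvec'],float),np.array(s['tvec'],float),np.array(s['intrinsics']),np.array(s['distortion']))[0][0,0]
E
python3 - <<'E'
from h import *
import pickle
o=get_obs();print(o)
for n in ('top','side','wrist'):
    s=snap(n,n+'0.png'); pickle.dump(s,open(n+'0.pkl','wb'))
E
```

```text
pics
{'time': 0.0, 'joint_positions': array([-1.25209987e+00,  8.79234290e-02,  1.37222902e+00, -1.58298584e-05,
        1.68361422e+00, -1.03114594e-01]), 'qvel': array([-0.00017592, -0.00041086, -0.0004616 ,  0.00080095, -0.00014233,
       -0.00248204]), 'joint_torque': array([ 2.02226088e-04, -3.40187502e+01, -3.02424610e+01,  7.18014501e-02,
        3.28719697e-02, -1.67616399e-04]), 'tool_pos': array([ 0.22498751, -0.50127417,  0.20433425]), 'ee_rot': array([-3.14138453e+00,  2.16408868e-03, -1.14898681e+00]), 'wrist_force': array([-0.21264524,  0.49818276,  0.19951061]), 'wrist_torque': array([-0.03941113, -0.01239196,  0.02197835]), 'width': 0.09397360443631131}
```

View pics/top0.png

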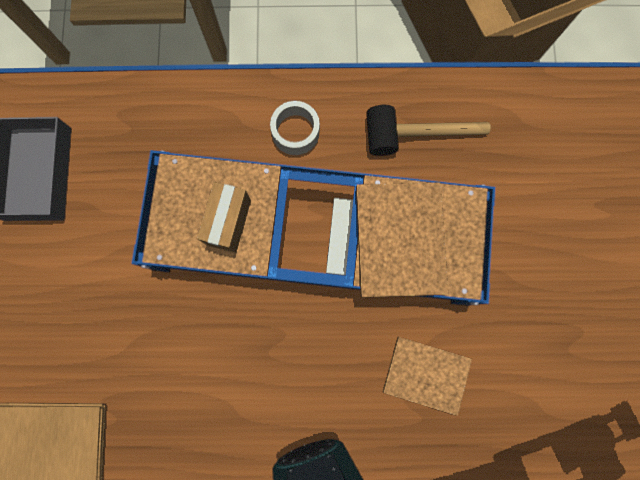

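View pics/side0.png

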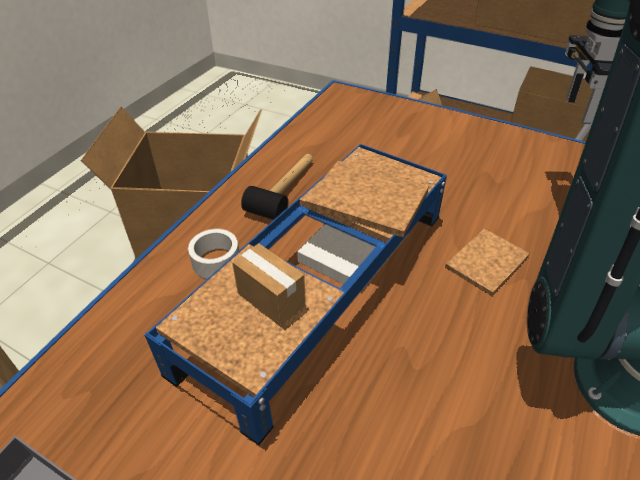

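View pics/wrist0.png

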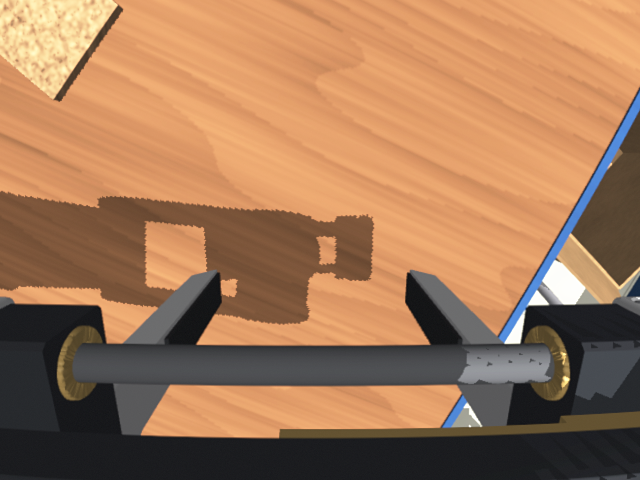

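The candidates in the top view are the board on the right deck (~(410,240), overhanging the opening), the fixed left side panel (~(190,215), screwed, carton on it), the fixed right panel underneath, and a small chipboard offcut on the bench (428,376). I choose the large loose board at the right. Next I take a close crop to check it.

Run:
```python
import cv2
a=cv2.imread('pics/top0.png'); cv2.imwrite('pics/c1.png',cv2.resize(a[160:310,260:500],(800,500),interpolation=cv2.INTER_CUBIC))
b=cv2.imread('pics/side0.png'); cv2.imwrite('pics/c2.png',cv2.resize(b[135:285,285:455],(680,600),interpolation=cv2.INTER_CUBIC))
```

```text
(no output)
```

View pics/c1.png

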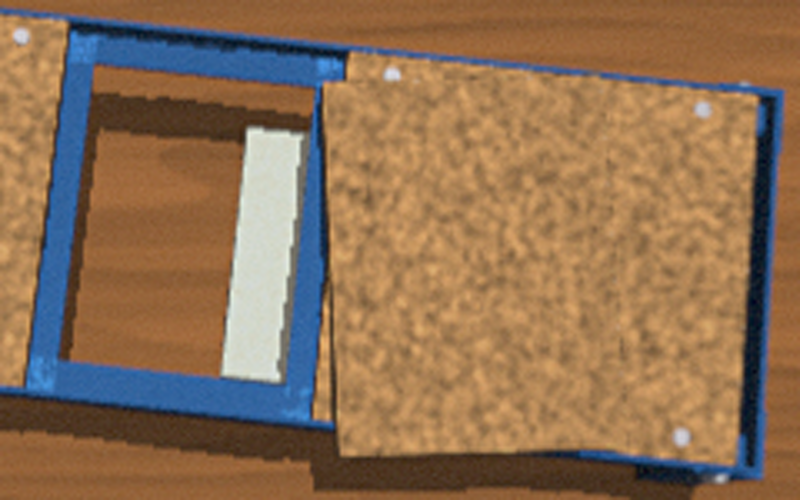

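View pics/c2.png

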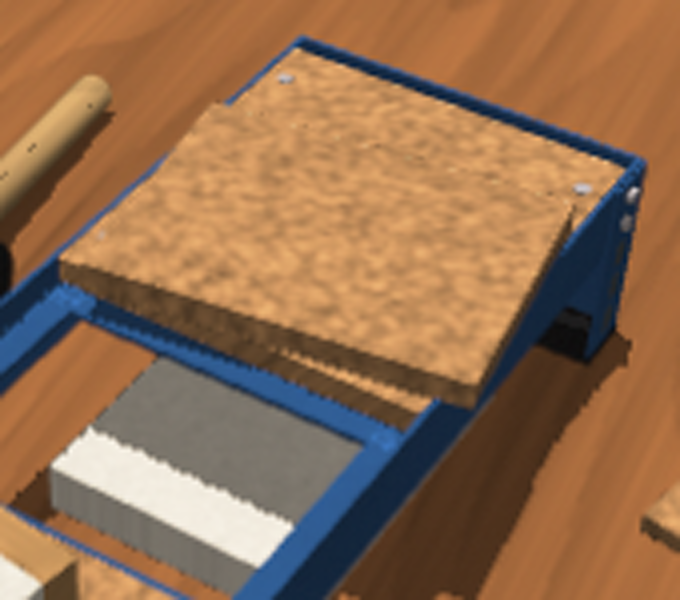

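Run:
```python
from h import *
import pickle
t=pickle.load(open('top0.pkl','rb'));s=pickle.load(open('side0.pkl','rb'))
c1=lambda x,y:(260+(x+.5)*.3-.5,160+(y+.5)*.3-.5)
c2=lambda x,y:(285+(x+.5)/4-.5,135+(y+.5)/4-.5)
f=lambda p:np.round(p*1000,1)
print('top panel');[print(f(ray(t,c1(*p),.136))) for p in [(323,84),(341,457),(620,455),(620,80)]]
print('side panel');[print(f(ray(s,c2(*p),.136))) for p in [(62,262),(475,388),(575,203),(220,103)]]
print('opening: L far,near; R far,near');[print(f(ray(t,c1(*p),.12))) for p in [(69,28),(27,385),(346,54),(313,420)]]
print('riser corners top');[print(f(ray(t,p,.12))) for p in [(151,152),(134,264),(494,187),(488,303)]]
print('side carton etc')
print('screws');[print(f(ray(t,c1(*p),.12))) for p in [(392,74),(703,109),(682,437),(22,36)]]
print('cam',t['tvec'],t['rvec'])
```

```text
top panel
[651.6 -26.7 136. ]
[453.  -31.8 136. ]
[ 452.7 -176.2  136. ]
[ 652.6 -186.   136. ]
side panel
[660.3 -21.9 136. ]
[452.7 -28.2 136. ]
[ 456.8 -179.   136. ]
[ 651.4 -176.   136. ]
opening: L far,near; R far,near
[688.8 110.5 120. ]
[492.9 132.3 120. ]
[672.7 -41.  120. ]
[473.2 -18.9 120. ]
riser corners top
[722.  349.6 120. ]
[514.5 371.1 120. ]
[ 650.1 -278.3  120. ]
[ 440.7 -254.4  120. ]
side carton etc
screws
[661.2 -65.9 120. ]
[ 640.3 -234.8  120. ]
[ 462.5 -213.7  120. ]
[684.5 136.2 120. ]
cam [0.05916716 0.5663451  0.93086877] [ 2.13038118 -2.14706072  0.16143336]
```

The top view shows a board with an overhanging near-left corner at (362,297) and its left edge at x≈357–362, right over the riser's right deck. It matches the description: about 200 mm long, top about 16 mm above the deck, larger than the offcut. It sits about 11 mm towards the near side, turned about +0.136 rad relative to the riser (riser yaw ≈ -0.11), and 151 mm short of the opening. 

Plan: square it with two fingertips on its near edge, then push it in with two fingertips on its trailing edge.

>>> {"fn": "send_rows", "kwargs": {
  "rows": [25, 52, 6, 0, 0, -4, 1, 25, 52, 6, 0, 0, -4, 1, 25, 52, 6, 0, 0, -4, 1, 25, 52, 6, 0, 0, -4, 1, 25, 52, 6, 0, 0, -4, 1, 25, 52, 6, 0, 0, -4, 1, 25, 52, 6, 0, 0, -4, 1, 20, 49, 6, 0, 0, -2.5, 1]
}}

```text
time: 1.15
tool_pos: [0.4206, -0.0869, 0.2535]
ee_rot: [-3.142, -0.0, -1.683]
wrist_force: [0.1, -0.6, 0.4]
width: 0.0939
```

Run:
```python
from h import *
import pickle
o=get_obs();print(o['time'],o['tool_pos'],o['ee_rot'])
s=snap('wrist','w1.png'); s['pos']=o['tool_pos'];s['rot']=o['ee_rot'];pickle.dump(s,open('w1.pkl','wb'))
print(s['T_tool_cam'])
```

```text
1.15 [ 0.42055117 -0.08686904  0.25346157] [-3.14159142e+00 -6.18860208e-05 -1.68250218e+00]
[[ 9.99999840e-01 -5.70520267e-05  5.62957607e-04 -1.00401361e-04]
 [-7.34969347e-05  9.73379224e-01  2.29200527e-01 -6.54183942e-02]
 [-5.61047593e-04 -2.29200532e-01  9.73379064e-01 -1.80556975e-01]
 [ 0.00000000e+00  0.00000000e+00  0.00000000e+00  1.00000000e+00]]
```

View pics/w1.png

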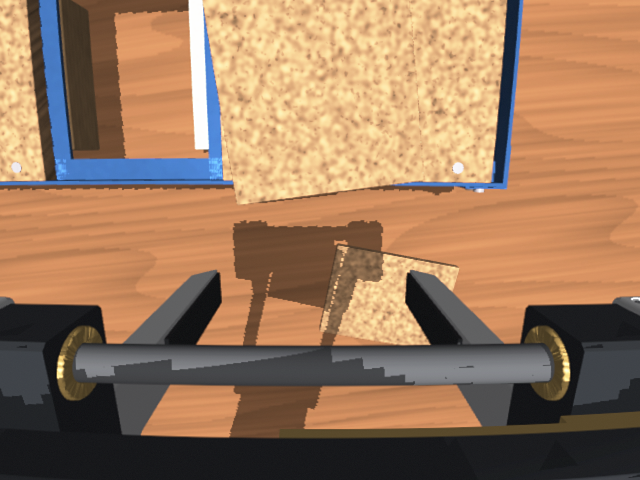

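```bash
cat >> h.py <<'E'
from scipy.spatial.transform import Rotation as Ro
def wext(s):
    T=np.eye(4);T[:3,:3]=Ro.from_euler('xyz',s['rot']).as_matrix();T[:3,3]=s['pos']
    M=np.linalg.inv(T@np.array(s['T_tool_cam'])); s['rvec']=cv2.Rodrigues(M[:3,:3])[0];s['tvec']=M[:3,3];return s
def wsnap(f):
    import pickle
    o=get_obs();s=snap('wrist',f);s['pos']=o['tool_pos'];s['rot']=o['ee_rot'];wext(s);pickle.dump(s,open(f[:-4]+'.pkl','wb'));return s
def crop(f,x0,y0,w,h,k,g):
    a=cv2.imread('pics/'+f);cv2.imwrite('pics/'+g,cv2.resize(a[y0:y0+h,x0:x0+w],None,fx=k,fy=k,interpolation=cv2.INTER_CUBIC))
E
python3 -c "
from h import *
crop('w1.png',0,130,260,90,3,'c3.png');crop('w1.png',200,130,320,90,2.5,'c4.png')"
```

```text
(no output)
```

View pics/c3.png

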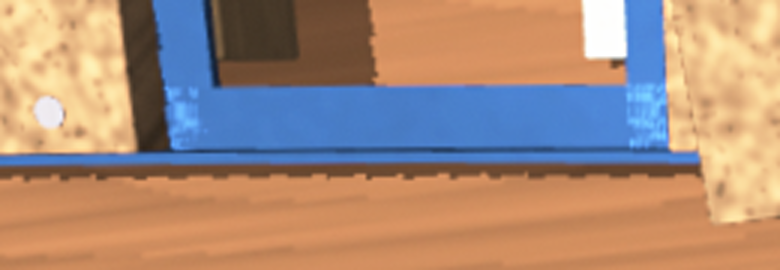

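View pics/c4.png

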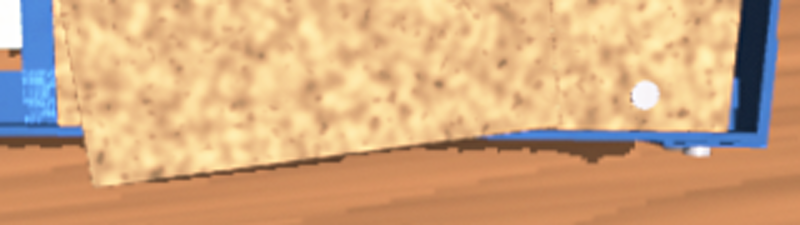

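Run:
```python
from h import *
import pickle
s=pickle.load(open('w1.pkl','rb'));wext(s)
a=lambda x,y:((x+.5)/3-.5,130+(y+.5)/3-.5)
b=lambda x,y:(200+(x+.5)/2.5-.5,130+(y+.5)/2.5-.5)
f=lambda p:np.round(p*1000,1)
for n,p,z in [('in L',a(0,155),.12),('in R',a(660,152),.12),('out L',a(0,168),.12),('out R',a(700,164),.12),('Ldeck',a(135,152),.12),('Rdeck',a(668,152),.12),('riser NR',b(767,147),.12),('out mid',b(520,140),.12),('pan NL',b(93,185),.136),('pan NR',b(555,130),.136),('pan mid',b(330,157),.136),('Lfar',(42,4),.12),('panL far',(204,4),.136)]:
    print(n,f(ray(s,p,z)))
```

```text
in L [496.1 179.3 120. ]
in R [472.9 -14.6 120. ]
out L [492.5 180.4 120. ]
out R [468.3 -25.2 120. ]
Ldeck [491.5 137.  120. ]
Rdeck [472.6 -16.8 120. ]
riser NR [ 439.8 -254.5  120. ]
out mid [ 451.  -170.1  120. ]
pan NL [453.6 -29.4 136. ]
pan NR [ 454.7 -177.6  136. ]
pan mid [ 453.9 -105.7  136. ]
Lfar [628.9 106.4 120. ]
panL far [602.2 -27.1 136. ]
```

The wrist view shows the near beam at row ~182 (x 0–505), the opening's near corners at (45,180) and (222,180), and the panel's near-left corner at (237,204). Opening width measured 155 mm against 154 stated, so the measurement checks. The refined riser yaw is ≈ -0.117 and the opening centre ≈ (0.5825, 0.047). Next I descend in front of the near edge.

>>> {"fn": "send_rows", "kwargs": {
  "rows": [0, 0, -21, 0, 0, -0.3, 1, 0, 0, -21, 0, 0, 0, 1, 0, 0, -21, 0, 0, 0, 1, 0, 0, -21, 0, 0, 0, 1, 0, 0, -21, 0, 0, 0, 1, 0, 0, -21, 0, 0, 0, 1, 5, -0.6, 0, 0, 0, 0, 1, 5, -0.6, 0, 0, 0, 0, 1]
}}

```text
time: 2.2
tool_pos: [0.4309, -0.0903, 0.1283]
ee_rot: [-3.14, -0.0, -1.687]
wrist_force: [-0.7, -0.0, -0.7]
width: 0.0941
```

>>> {"fn": "send_rows", "kwargs": {
  "rows": [3, -0.35, 0, 0, 0, 0, 1, 3, -0.35, 0, 0, 0, 0, 1, 3, -0.35, 0, 0, 0, 0, 1, 3, -0.35, 0, 0, 0, 0, 1, 3, -0.35, 0, 0, 0, 0, 1, 3, -0.35, 0, 0, 0, 0, 1, 3, -0.35, 0, 0, 0, 0, 1, 3, -0.35, 0, 0, 0, 0, 1]
}}

```text
time: 3.2
tool_pos: [0.4543, -0.0927, 0.1275]
ee_rot: [3.141, 0.0, -1.687]
wrist_force: [-4.3, 2.7, 2.3]
width: 0.094
```

Run:
```python
from h import *
o=get_obs();print(o['tool_pos'],o['wrist_force'])
wsnap('w2.png'); import pickle
pickle.dump(snap('top','t2.png'),open('t2.pkl','wb'))
crop('t2.png',260,160,240,150,3.3333,'c5.png')
```

```text
[ 0.45432417 -0.09274813  0.12746309] [-4.26792199  2.65622184  2.33005423]
```

View pics/w2.png

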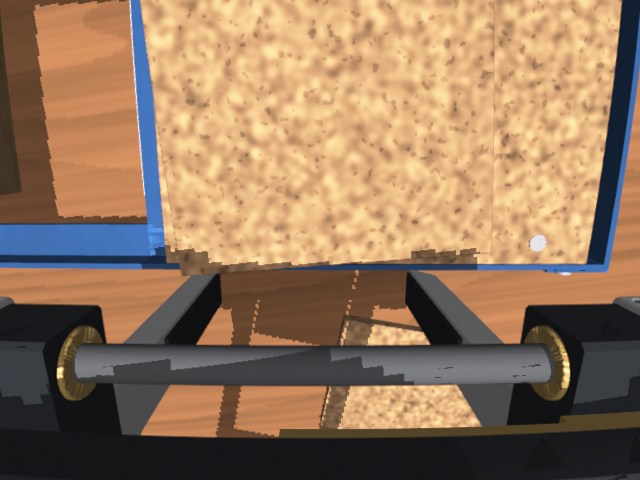

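View pics/c5.png

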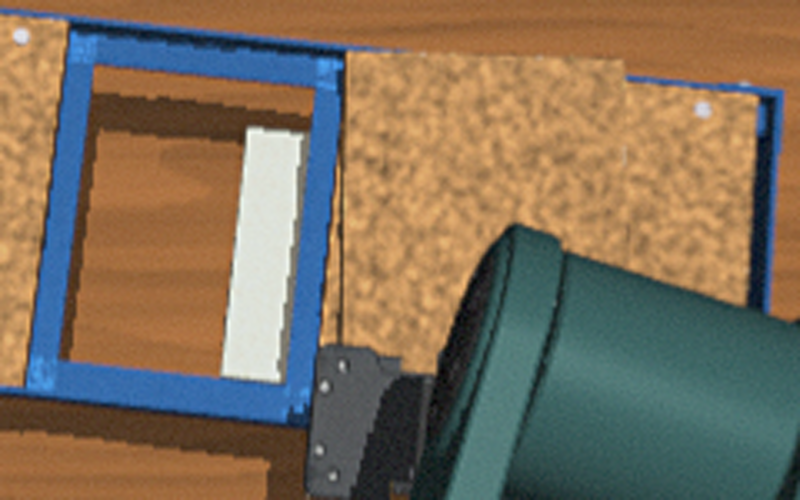

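```bash
cat >> h.py <<'E'
C=np.array([.5825,.047]);YAW=-.117
def rf(P,c=None):
    c=C if c is None else c
    e=np.array([np.cos(YAW),np.sin(YAW)]);g=np.array([-e[1],e[0]]);d=np.array(P)[:2]-c
    return np.round(np.array([d@e,d@g])*1000,1)
E
python3 -c "
from h import *
crop('w2.png',100,200,200,100,4,'c6.png');crop('w2.png',420,220,200,80,4,'c7.png')"
```

```text
(no output)
```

View pics/c6.png

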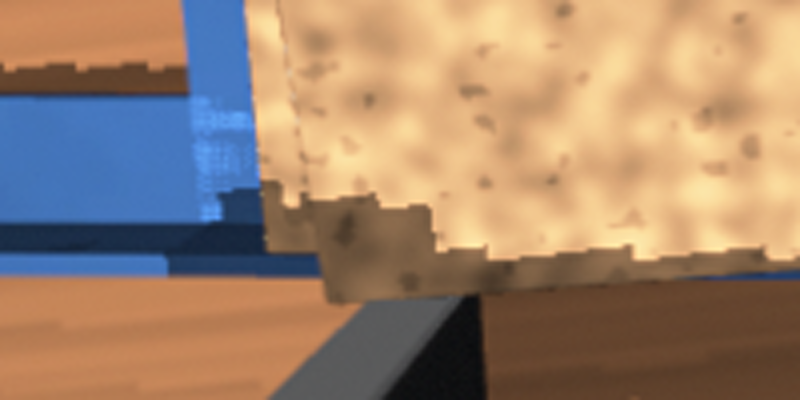

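View pics/c7.png

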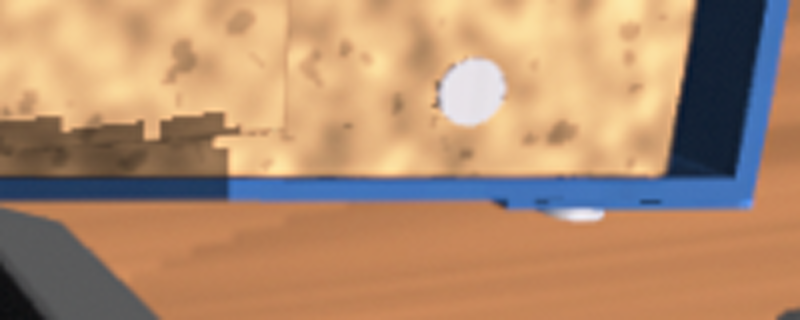

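Run:
```python
from h import *
import pickle
s=pickle.load(open('w2.pkl','rb'))
a=lambda x,y:(100+(x+.5)/4-.5,200+(y+.5)/4-.5)
b=lambda x,y:(420+(x+.5)/4-.5,220+(y+.5)/4-.5)
for n,p,z in [('pan NL',a(328,302),.136),('pan mid',a(640,284),.136),('pan NR',b(288,135),.136),('Rdeck NL',a(268,250),.12),('out L',a(0,276),.12),('out',a(300,277),.12),('out R',b(400,200),.12),('Rdeck near edge L',a(300,252),.12),('R',b(600,177),.12),('R',b(300,178),.12)]:
    P=ray(s,p,z);print(n,np.round(P*1000,1),rf(P))
t=pickle.load(open('t2.pkl','rb'))
c1=lambda x,y:(260+(x+.5)*.3-.5,160+(y+.5)*.3-.5)
for n,p,z in [('pan FL',c1(347,53),.136),('pan FR',c1(625,60),.136),('left mid',c1(341,335),.136),('Rdeck far edge',c1(780,93),.12),('Lcorner',c1(69,28),.12),('Lnear',c1(27,385),.12)]:
    P=ray(t,p,z);print(n,np.round(P*1000,1),rf(P))
```

```text
pan NL [469.8 -30.3 136. ] [-102.9  -89.9]
pan mid [467.8 -68.5 136. ] [-100.5 -128.1]
pan NR [ 463.3 -180.6  136. ] [ -91.8 -240. ]
Rdeck NL [473.2 -17.2 120. ] [-101.1  -76.5]
out L [473.7  20.1 120. ] [-104.9  -39.4]
out [469.  -20.7 120. ] [-104.8  -80.5]
out R [ 447.2 -203.5  120. ] [-105.2 -264.6]
Rdeck near edge L [472.4 -21.4 120. ] [-101.3  -80.8]
R [ 447.  -231.6  120. ] [-102.1 -292.5]
R [ 451.9 -189.7  120. ] [-102.  -250.3]
pan FL [668.6 -39.9 136. ] [ 95.7 -76.3]
pan FR [ 663.6 -189.2  136. ] [ 108.2 -225.1]
left mid [516.4 -33.2 136. ] [-56.3 -87.4]
Rdeck far edge [ 649.  -277.6  120. ] [ 104.  -314.6]
Lcorner [688.8 110.5 120. ] [98.1 75.5]
Lnear [492.9 132.3 120. ] [-98.9  74.3]
```

The left finger has squared the panel partly. In pics/w2 and c6/c7 the near-left corner is at (182,275) and the near-right corner at (492,253). Relative yaw remaining is ≈ +0.077, centre x' ≈ +2.6 mm. The rest of the turn I do with two fingers on the trailing edge. I retract and go round.

>>> {"fn": "send_rows", "kwargs": {
  "rows": [-12, 1.4, 0, 0, 0, 0, 1, 0, 0, 30, 0, 0, 0, 1, 0, 0, 30, 0, 0, 10, 1, 22, -25, 0, 0, 0, 10, 1, 22, -25, 0, 0, 0, 10, 1, 22, -25, 0, 0, 0, 10, 1, 22, -25, 0, 0, 0, 10, 1, 22, -25, 0, 0, 0, 10, 1]
}}

```text
time: 4.3
tool_pos: [0.5528, -0.2179, 0.1875]
ee_rot: [3.141, -0.002, -0.635]
wrist_force: [0.2, -0.6, -1.2]
width: 0.0937
```

Run:
```python
from h import *
o=get_obs();print(o['tool_pos'],o['ee_rot'],o['wrist_force'])
```

```text
[ 0.55277957 -0.21792802  0.18746469] [ 3.14119740e+00 -2.14405575e-03 -6.34519223e-01] [ 0.22723932 -0.57952997 -1.18024809]
```

>>> {"fn": "send_rows", "kwargs": {
  "rows": [0, 0, 0, 0, 0, 10, 1, 0, 0, 0, 0, 0, 10, 1, 0, 0, 0, 0, 0, 9.7, 1, 0, 0, -15, 0, 0, 0, 1, 0, 0, -15, 0, 0, 0, 1, 0, 0, -15, 0, 0, 0, 1, 0, 0, -15, 0, 0, 0, 1, 0, 0, 0, 0, 0, 0, 1]
}}

```text
time: 5.3
tool_pos: [0.5511, -0.2159, 0.1251]
ee_rot: [-3.14, 0.004, -0.121]
wrist_force: [-0.5, -0.8, 0.9]
width: 0.0939
```

Run:
```python
from h import *
o=get_obs();print(o['tool_pos'],o['ee_rot'],o['wrist_force'],rf(o['tool_pos']))
```

```text
[ 0.55110363 -0.21587808  0.12512608] [-3.14029558  0.00363539 -0.1213202 ] [-0.47693253 -0.76956357  0.9242699 ] [  -0.5 -264.7]
```

>>> {"fn": "send_rows", "kwargs": {
  "rows": [0.6, 5, 0, 0, 0, 0, 1, 0.6, 5, 0, 0, 0, 0, 1, 0.6, 5, 0, 0, 0, 0, 1, 0.6, 5, 0, 0, 0, 0, 1, 0.6, 5, 0, 0, 0, 0, 1, 0.6, 5, 0, 0, 0, 0, 1, 0.6, 5, 0, 0, 0, 0, 1, 0.6, 5, 0, 0, 0, 0, 1]
}}

```text
time: 6.3
tool_pos: [0.5571, -0.1766, 0.1279]
ee_rot: [3.141, -0.001, -0.121]
wrist_force: [-1.4, -4.0, 2.2]
width: 0.0937
```

Run:
```python
from h import *
o=get_obs();print(o['tool_pos'],o['ee_rot'],o['wrist_force'],rf(o['tool_pos']))
wsnap('w3.png'); import pickle
pickle.dump(snap('top','t3.png'),open('t3.pkl','wb'))
crop('t3.png',260,160,240,150,3.3333,'c8.png')
```

```text
[ 0.5570946  -0.17659374  0.12788744] [ 3.14069231e+00 -7.19428570e-04 -1.21448766e-01] [-1.37929265 -3.98520515  2.1521687 ] [   0.9 -225. ]
```

View pics/w3.png

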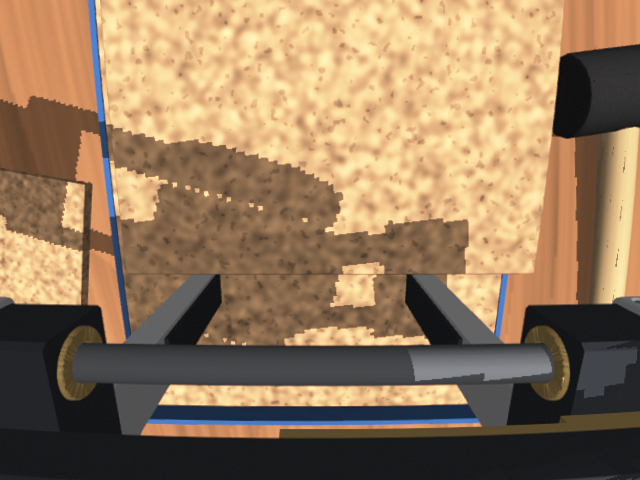

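View pics/c8.png

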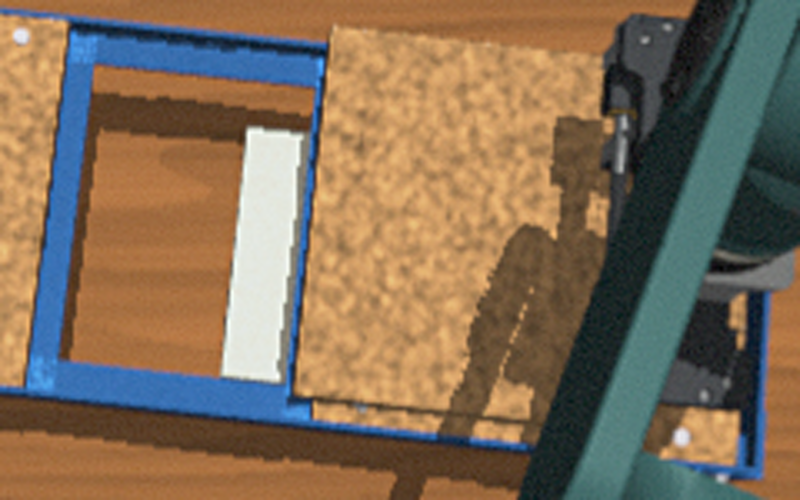

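```bash
python3 -c "
from h import *
crop('w3.png',70,180,160,130,5,'c9.png');crop('w3.png',440,180,160,130,5,'c10.png')"
```

```text
(no output)
```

View pics/c9.png

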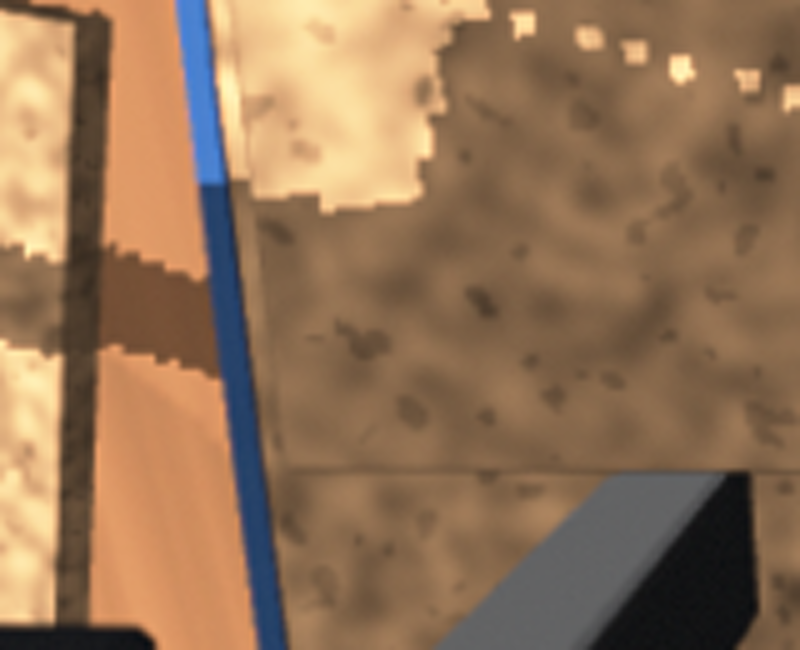

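View pics/c10.png

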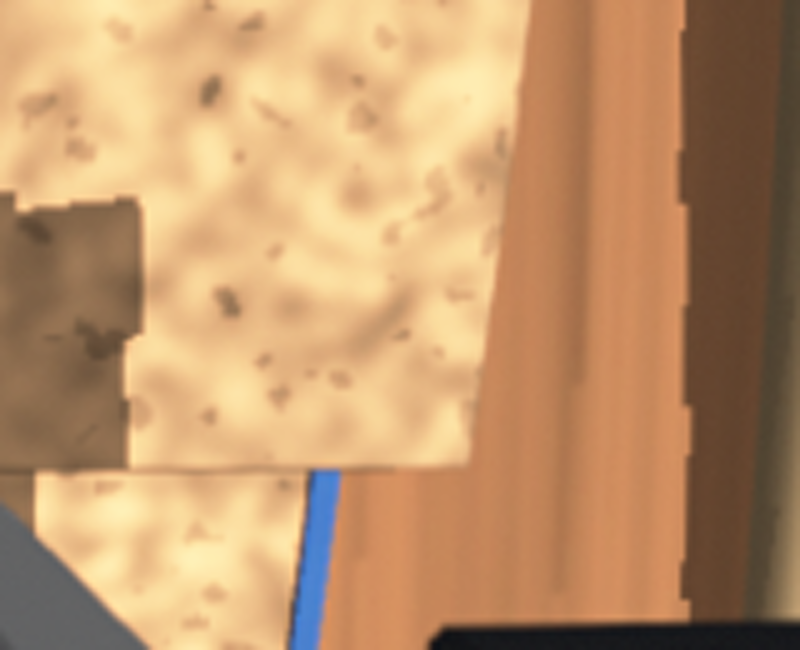

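Run:
```python
from h import *
import pickle
s=pickle.load(open('w3.pkl','rb'))
a=lambda x,y:(70+(x+.5)/5-.5,180+(y+.5)/5-.5)
b=lambda x,y:(440+(x+.5)/5-.5,180+(y+.5)/5-.5)
for n,p,z in [('pan nr',a(284,469),.136),('pan near up',a(240,30),.136),('pan far',b(469,466),.136),('pan far up',b(530,5),.136),('beam near in',a(272,470),.12),('beam near out',a(247,470),.12),('beam near in up',a(207,5),.12),('beam near out up',a(178,5),.12),('beam far in',b(309,472),.12),('beam far out',b(341,472),.12),('beam far in 2',b(290,640),.12)]:
    P=ray(s,p,z);print(n,np.round(P*1000,1),rf(P))
```

```text
pan nr [ 466.7 -156.1  136. ] [ -91.3 -215.2]
pan near up [ 472.6 -113.7  136. ] [ -90.4 -172.4]
pan far [ 665.8 -180.2  136. ] [ 109.3 -215.9]
pan far up [ 671.2 -135.3  136. ] [ 109.3 -170.7]
beam near in [ 456.3 -160.3  120. ] [-101.1 -220.6]
beam near out [ 453.6 -159.9  120. ] [-103.9 -220.6]
beam near in up [ 461.2 -111.   120. ] [-102.  -171.1]
beam near out up [ 458.2 -110.6  120. ] [-105.1 -171. ]
beam far in [ 657.4 -185.1  120. ] [ 101.5 -221.7]
beam far out [ 661.  -185.5  120. ] [ 105.1 -221.8]
beam far in 2 [ 655.4 -204.4  120. ] [ 101.7 -241.1]
```

The wrist picture (w3, c9, c10) shows the beams' inner edges at ±101.5 mm, which confirms the riser centre. The panel is square but +9 mm toward the far side: trailing edge at row 273, corners (127,273) and (533,273). I will push its far edge back 9 mm.

>>> {"fn": "send_rows", "kwargs": {
  "rows": [-1.4, -12, 0, 0, 0, 0, 1, 0, 0, 28, 0, 0, 0, 1, 0, 0, 28, 0, 0, 10, 1, 20.5, 11.5, 0, 0, 0, 10, 1, 20.5, 11.5, 0, 0, 0, 10, 1, 20.5, 11.5, 0, 0, 0, 10, 1, 20.5, 11.5, 0, 0, 0, 10, 1, 20.5, 11.5, 0, 0, 0, 10, 1]
}}

```text
time: 7.4
tool_pos: [0.6587, -0.1304, 0.1824]
ee_rot: [-3.14, -0.001, 0.932]
wrist_force: [0.8, 0.3, 0.3]
width: 0.0943
```

>>> {"fn": "send_rows", "kwargs": {
  "rows": [20.5, 11.5, 0, 0, 0, 10, 1, 20.5, 11.5, 0, 0, 0, 10, 1, 0, 0, 0, 0, 0, 10, 1, 0, 0, 0, 0, 0, 0, 1, 0, 0, 0, 0, 0, 0, 1, 0, 0, 0, 0, 0, 0, 1, 0, 0, 0, 0, 0, 0, 1, 0, 0, 0, 0, 0, 0, 1]
}}

```text
time: 8.4
tool_pos: [0.699, -0.108, 0.1837]
ee_rot: [3.141, -0.0, 1.449]
wrist_force: [0.2, 0.3, 0.2]
width: 0.0936
```

Run:
```python
from h import *
o=get_obs();print(o['tool_pos'],o['ee_rot'],o['wrist_force'],rf(o['tool_pos']))
wsnap('w4.png')
```

```text
[ 0.69902006 -0.10795887  0.18367215] [ 3.14132885e+00 -1.75638963e-04  1.44935785e+00] [0.24877452 0.28772406 0.20183845] [ 133.8 -140.3]
```

View pics/w4.png

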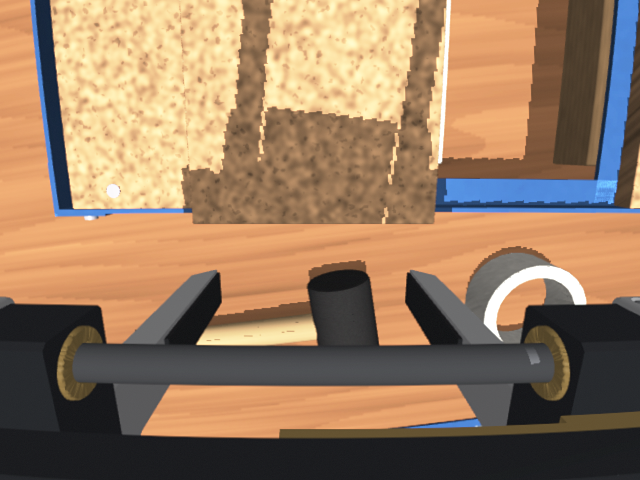

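w4 shows the panel's far edge at row 223, from (193,223) to (434,223), with the mallet head at (340,310) and the tape at (535,300) well below the tip height. I descend now.

>>> {"fn": "send_rows", "kwargs": {
  "rows": [0, 0, -14, 0, 0, 0.3, 1, 0, 0, -14, 0, 0, 0, 1, 0, 0, -14, 0, 0, 0, 1, 0, 0, -14, 0, 0, 0, 1, -4, 0.5, 0, 0, 0, 0, 1, -4, 0.5, 0, 0, 0, 0, 1, -4, 0.5, 0, 0, 0, 0, 1, 0, 0, 0, 0, 0, 0, 1]
}}

```text
time: 9.45
tool_pos: [0.6871, -0.1065, 0.1286]
ee_rot: [3.14, 0.0, 1.455]
wrist_force: [-0.2, 0.1, 0.0]
width: 0.094
```

>>> {"fn": "send_rows", "kwargs": {
  "rows": [-2, 0.2, 0, 0, 0, 0, 1, -2, 0.2, 0, 0, 0, 0, 1, -2, 0.2, 0, 0, 0, 0, 1, -2, 0.2, 0, 0, 0, 0, 1, -2, 0.2, 0, 0, 0, 0, 1, 0, 0, 0, 0, 0, 0, 1, 0, 0, 0, 0, 0, 0, 1, 0, 0, 0, 0, 0, 0, 1]
}}

```text
time: 10.45
tool_pos: [0.6771, -0.1055, 0.1277]
ee_rot: [3.141, 0.0, 1.455]
wrist_force: [2.3, -0.7, 1.8]
width: 0.0942
```

Run:
```python
from h import *
o=get_obs();print(o['tool_pos'],o['ee_rot'],o['wrist_force'],rf(o['tool_pos']))
wsnap('w5.png');crop('w5.png',60,180,240,120,3.3,'c11.png');crop('w5.png',380,180,240,120,3.3,'c12.png')
```

```text
[ 0.67709341 -0.10550442  0.12765103] [3.14147344e+00 9.86601425e-05 1.45502616e+00] [ 2.33782497 -0.7096681   1.84338379] [ 111.7 -140.4]
```

View pics/w5.png

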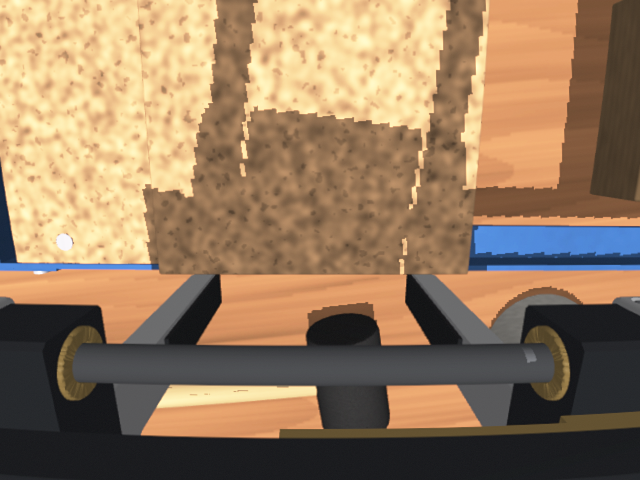

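View pics/c11.png

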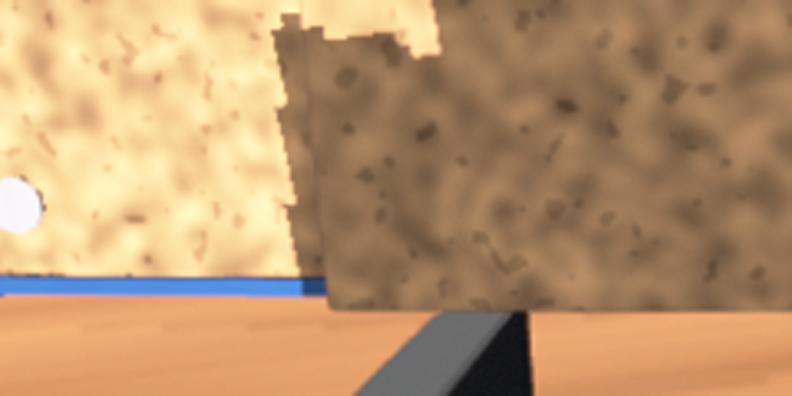

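View pics/c12.png

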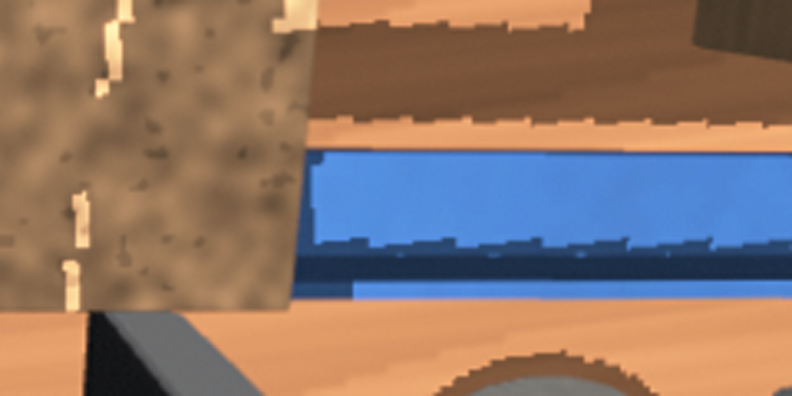

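Run:
```python
from h import *
import pickle
s=pickle.load(open('w5.pkl','rb'))
a=lambda x,y:(60+(x+.5)/3.3-.5,180+(y+.5)/3.3-.5)
b=lambda x,y:(380+(x+.5)/3.3-.5,180+(y+.5)/3.3-.5)
for n,p,z in [('pan FR',a(330,308),.136),('pan FL',b(288,309),.136),('left edge up',b(318,10),.136),('beam in R',a(150,276),.12),('beam out R',a(150,295),.12),('beam in L',b(600,280),.12),('out L',b(600,298),.12)]:
    P=ray(s,p,z);print(n,np.round(P*1000,1),rf(P))
```

```text
pan FR [ 658.1 -178.5  136. ] [ 101.4 -215.2]
pan FL [675.6 -29.8 136. ] [101.4 -65.4]
left edge up [632.1 -24.5 136. ] [ 57.6 -65.2]
beam in R [ 653.9 -214.7  120. ] [ 101.5 -251.6]
beam out R [ 657.1 -215.5  120. ] [ 104.7 -252. ]
beam in L [683.   28.8 120. ] [101.9  -6.3]
out L [686.1  29.  120. ] [105.   -5.8]
```

Panel far edge at x' = 101.4, square; it needs about 1.5 mm more.

>>> {"fn": "send_rows", "kwargs": {
  "rows": [-0.8, 0.1, 0, 0, 0, 0, 1, -0.8, 0.1, 0, 0, 0, 0, 1, 0, 0, 0, 0, 0, 0, 1, 0, 0, 0, 0, 0, 0, 1, 0, 0, 0, 0, 0, 0, 1, 0, 0, 0, 0, 0, 0, 1, 0, 0, 0, 0, 0, 0, 1, 0, 0, 0, 0, 0, 0, 1]
}}

```text
time: 11.5
tool_pos: [0.6755, -0.1053, 0.1276]
ee_rot: [3.141, 0.0, 1.455]
wrist_force: [3.1, -1.0, 2.0]
width: 0.094
```

Run:
```python
from h import *
o=get_obs();print(o['tool_pos'],o['ee_rot'],o['wrist_force'],rf(o['tool_pos']))
wsnap('w6.png');crop('w6.png',60,180,240,120,3.3,'c13.png');crop('w6.png',380,180,240,120,3.3,'c14.png')
```

```text
[ 0.67554201 -0.10529187  0.12758212] [3.14135669e+00 2.48684014e-05 1.45499254e+00] [ 3.13386343 -1.03116098  2.01595151] [ 110.2 -140.4]
```

View pics/c13.png

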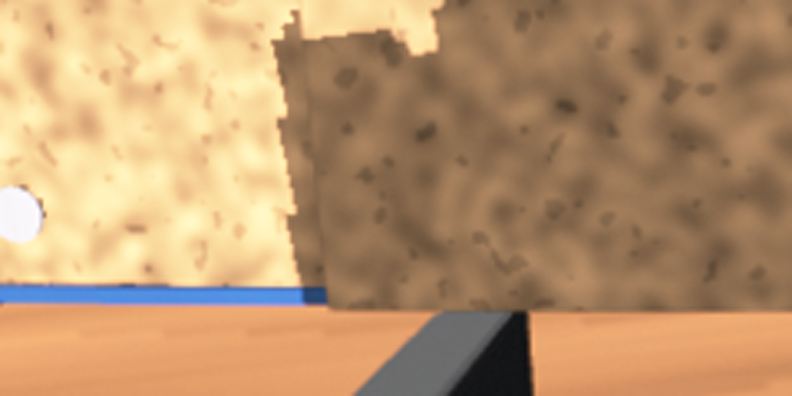

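View pics/c14.png

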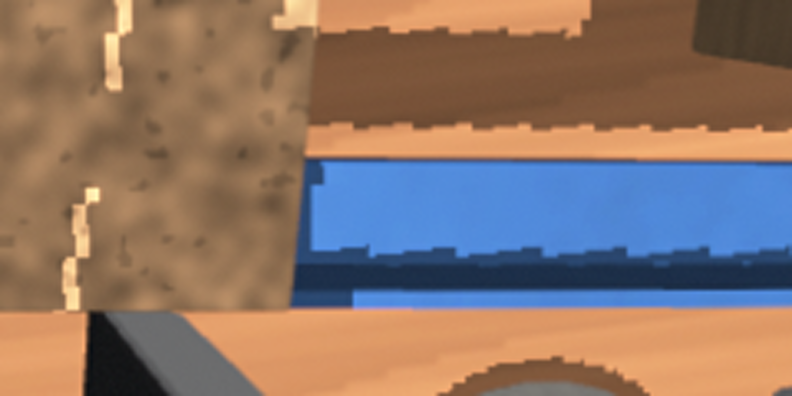

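The panel is now aligned to within ~0.3 mm (far edge ≈ 99.9). I go round to the trailing edge.

>>> {"fn": "send_rows", "kwargs": {
  "rows": [12, -1.4, 0, 0, 0, 0, 1, 0, 0, 28, 0, 0, 0, 1, 0, 0, 28, 0, 0, -10, 1, -22.2, -14.1, 0, 0, 0, -10, 1, -22.2, -14.1, 0, 0, 0, -10, 1, -22.2, -14.1, 0, 0, 0, -10, 1, -22.2, -14.1, 0, 0, 0, -10, 1, -22.2, -14.1, 0, 0, 0, -10, 1]
}}

```text
time: 12.55
tool_pos: [0.5738, -0.1767, 0.182]
ee_rot: [-3.137, 0.004, 0.402]
wrist_force: [0.4, -0.2, 0.9]
width: 0.094
```

>>> {"fn": "send_rows", "kwargs": {
  "rows": [-22.2, -14.1, 0, 0, 0, -10, 1, 0, 0, 0, 0, 0, -10, 1, 0, 0, 0, 0, 0, -10, 1, 0, 0, 0, 0, 0, 0, 1, 0, 0, 0, 0, 0, 0, 1, 0, 0, 0, 0, 0, 0, 1, 0, 0, 0, 0, 0, 0, 1, 0, 0, 0, 0, 0, 0, 1]
}}

```text
time: 13.55
tool_pos: [0.5543, -0.1912, 0.1835]
ee_rot: [3.142, 0.0, -0.115]
wrist_force: [0.6, 0.2, -0.2]
width: 0.0938
```

Run:
```python
from h import *
o=get_obs();print(o['tool_pos'],o['ee_rot'],o['wrist_force'],rf(o['tool_pos']))
wsnap('w7.png')
```

```text
[ 0.5542842  -0.19116888  0.183534  ] [ 3.14157561e+00  2.16269990e-06 -1.15336166e-01] [ 0.6463471   0.16952393 -0.20689425] [-2.000e-01 -2.398e+02]
```

View pics/w7.png

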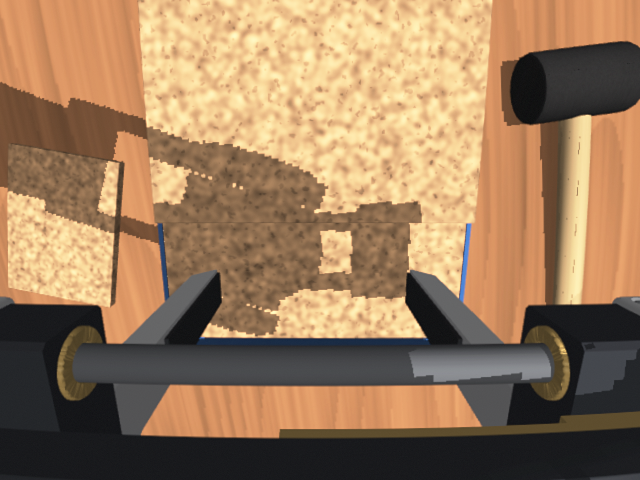

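w7 shows the panel symmetric over the beams: trailing edge at row 222, from x=152 to 474, beams at 161 and 468. I descend and push.

>>> {"fn": "send_rows", "kwargs": {
  "rows": [0, 0, -14, 0, 0, -0.1, 1, 0, 0, -14, 0, 0, 0, 1, 0, 0, -14, 0, 0, 0, 1, 0, 0, -14, 0, 0, 0, 1, 0, 0, 0, 0, 0, 0, 1, 0.6, 5, 0, 0, 0, 0, 1, 0.6, 5, 0, 0, 0, 0, 1, 0, 0, 0, 0, 0, 0, 1]
}}

```text
time: 14.6
tool_pos: [0.5559, -0.1808, 0.1283]
ee_rot: [3.141, -0.001, -0.117]
wrist_force: [0.1, -0.4, -0.2]
width: 0.0942
```

>>> {"fn": "send_rows", "kwargs": {
  "rows": [0.7, 6, 0, 0, 0, 0, 1, 0.7, 6, 0, 0, 0, 0, 1, 0.7, 6, 0, 0, 0, 0, 1, 0.7, 6, 0, 0, 0, 0, 1, 0.7, 6, 0, 0, 0, 0, 1, 0.7, 6, 0, 0, 0, 0, 1, 0.7, 6, 0, 0, 0, 0, 1, 0.7, 6, 0, 0, 0, 0, 1]
}}

```text
time: 15.6
tool_pos: [0.5613, -0.1331, 0.1279]
ee_rot: [3.141, -0.001, -0.118]
wrist_force: [-1.6, -5.1, 4.3]
width: 0.094
```

Run:
```python
from h import *
o=get_obs();print(o['tool_pos'],o['ee_rot'],o['wrist_force'],rf(o['tool_pos']))
wsnap('w8.png');import pickle
pickle.dump(snap('top','t8.png'),open('t8.pkl','wb'))
crop('t8.png',200,140,240,160,3.3333,'c15.png')
```

```text
[ 0.56127708 -0.13313499  0.12790431] [ 3.14089863e+00 -7.72718346e-04 -1.17600322e-01] [-1.57697949 -5.11568794  4.26061123] [-1.000e-01 -1.814e+02]
```

View pics/w8.png

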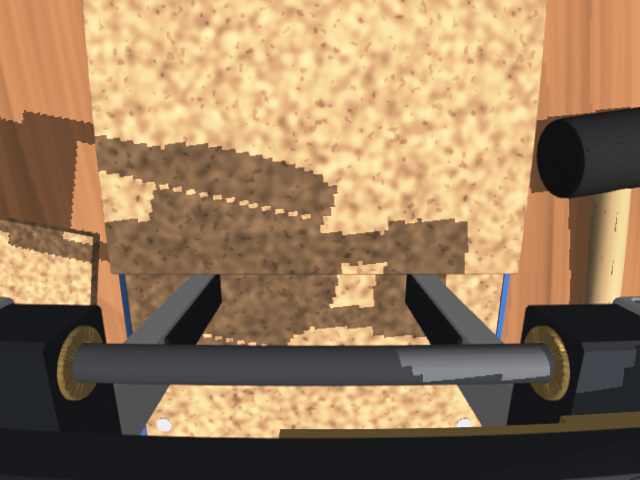

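View pics/c15.png

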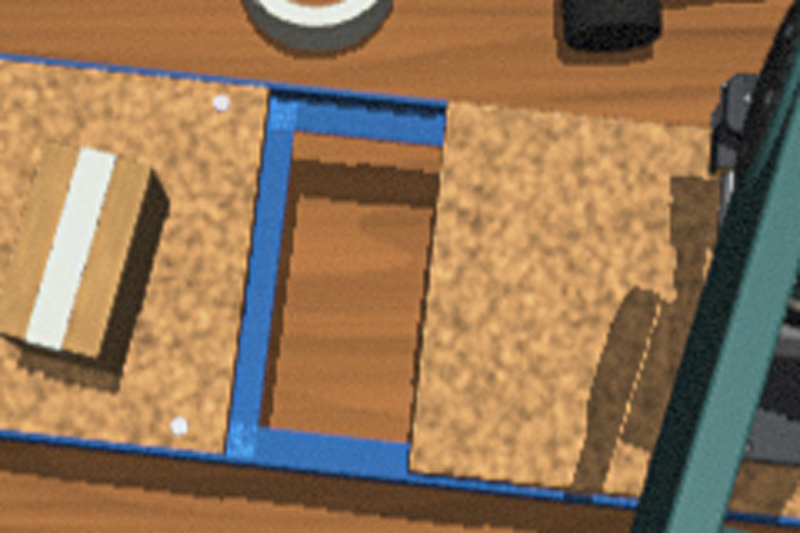

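```bash
python3 -c "
from h import *
crop('w8.png',70,200,120,100,6,'c16.png');crop('w8.png',460,200,120,100,6,'c17.png')"
```

```text
(no output)
```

View pics/c16.png

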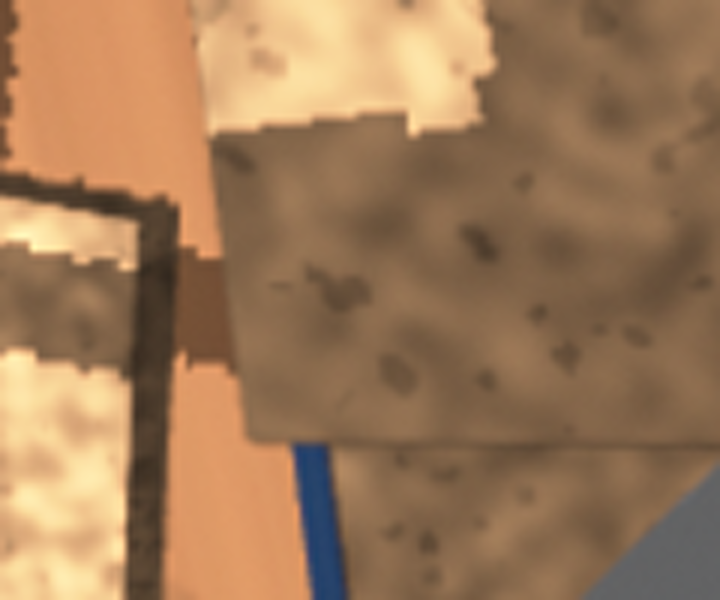

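View pics/c17.png

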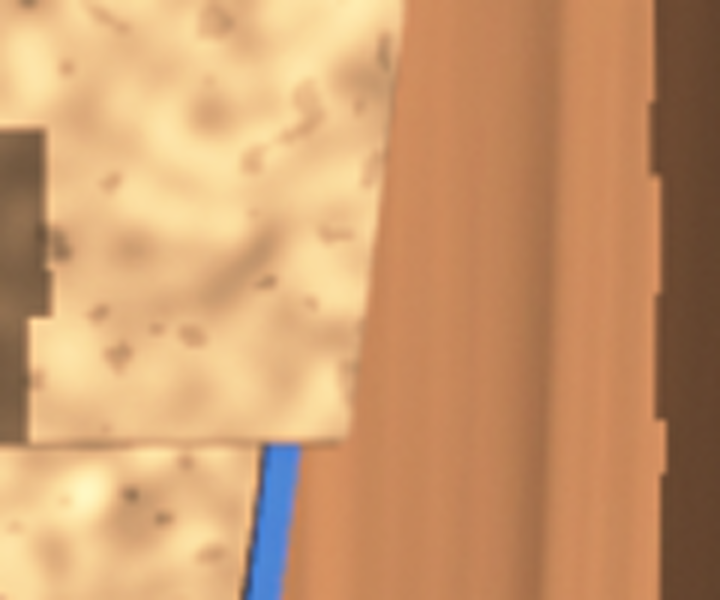

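Run:
```python
from h import *
import pickle
s=pickle.load(open('w8.pkl','rb'))
a=lambda x,y:(70+(x+.5)/6-.5,200+(y+.5)/6-.5)
b=lambda x,y:(460+(x+.5)/6-.5,200+(y+.5)/6-.5)
for n,p,z in [('nr',a(249,441),.136),('nr up',a(194,5),.136),('far',b(349,441),.136),('far up',b(405,5),.136),('beam near in',a(330,444),.12),('out',a(296,444),.12),('beam far in',b(265,445),.12),('out',b(300,445),.12)]:
    P=ray(s,p,z);print(n,np.round(P*1000,1),rf(P))
```

```text
nr [ 463.1 -111.9  136. ] [-100.  -171.8]
nr up [467.3 -76.3 136. ] [-100.  -135.9]
far [ 662.  -135.5  136. ] [ 100.3 -172. ]
far up [666.2 -99.8 136. ] [ 100.3 -136.1]
beam near in [ 460.8 -117.2  120. ] [-101.7 -177.3]
out [ 457.6 -116.9  120. ] [-104.9 -177.3]
beam far in [ 663.  -141.2  120. ] [ 101.9 -177.6]
out [ 666.2 -141.7  120. ] [ 105.1 -177.6]
```

Centred in x within 0.2 mm and square. I push on gently.

>>> {"fn": "send_rows", "kwargs": {
  "rows": [0.6, 5, -1, 0, 0, 0, 1, 0.6, 5, -1, 0, 0, 0, 1, 0.6, 5, 0, 0, 0, 0, 1, 0.6, 5, 0, 0, 0, 0, 1, 0.6, 5, 0, 0, 0, 0, 1, 0.5, 4, 0, 0, 0, 0, 1, 0.5, 4, 0, 0, 0, 0, 1, 0.5, 4, 0, 0, 0, 0, 1]
}}

```text
time: 16.7
tool_pos: [0.5656, -0.096, 0.1255]
ee_rot: [-3.142, 0.0, -0.118]
wrist_force: [-1.0, -4.2, 3.3]
width: 0.0941
```

Run:
```python
from h import *
o=get_obs();print(o['tool_pos'],o['ee_rot'],o['wrist_force'],rf(o['tool_pos']))
wsnap('w9.png');snap('side','s9.png')
crop('s9.png',200,120,260,200,3,'c18.png')
```

```text
[ 0.56555281 -0.09597262  0.12546327] [-3.14157833e+00  4.53285799e-05 -1.17583874e-01] [-0.97390352 -4.22101869  3.27319532] [-1.00e-01 -1.44e+02]
```

View pics/c18.png

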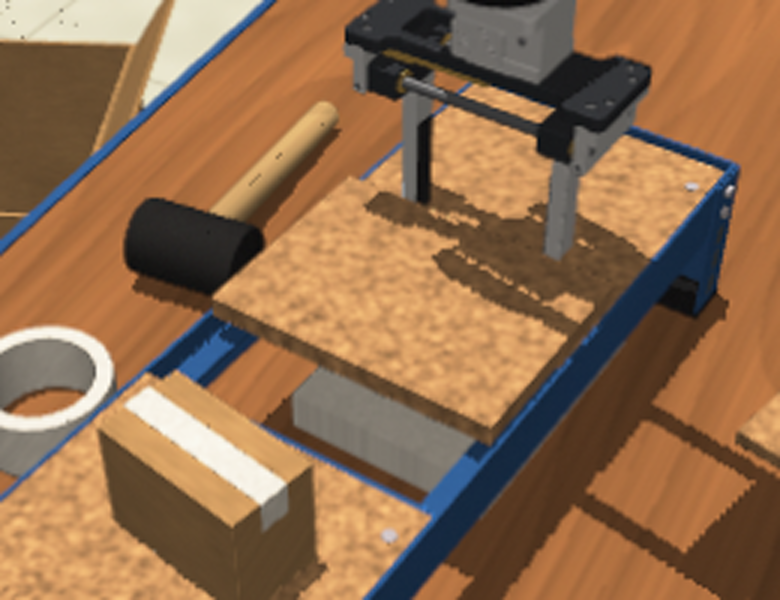

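View pics/w9.png

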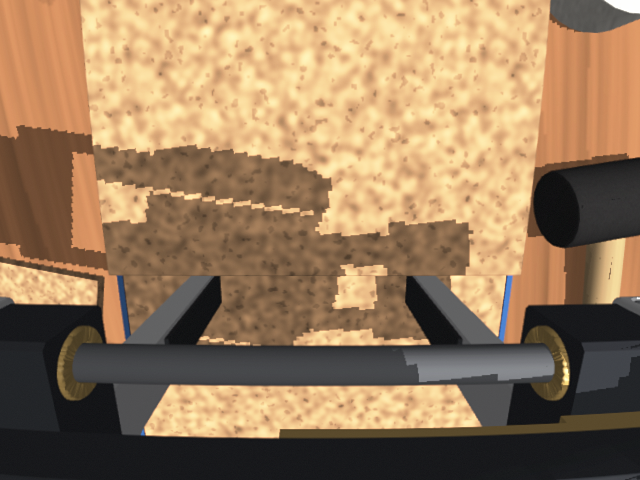

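The panel is still flat, although its centre is past the edge. The upward 3.3 N on the tool suggests finger friction is holding the trailing edge down. I back off slightly to let it tip.

>>> {"fn": "send_rows", "kwargs": {
  "rows": [-0.3, -3, 0, 0, 0, 0, 1, -0.3, -3, 0, 0, 0, 0, 1, 0, 0, 0, 0, 0, 0, 1, 0, 0, 0, 0, 0, 0, 1, 0, 0, 0, 0, 0, 0, 1, 0, 0, 0, 0, 0, 0, 1, 0, 0, 0, 0, 0, 0, 1, 0, 0, 0, 0, 0, 0, 1]
}}

```text
time: 17.8
tool_pos: [0.565, -0.1022, 0.1255]
ee_rot: [-3.142, -0.0, -0.117]
wrist_force: [-1.0, 0.4, 0.1]
width: 0.0943
```

Run:
```python
from h import *
o=get_obs();print(o['tool_pos'],o['ee_rot'],o['wrist_force'],rf(o['tool_pos']))
wsnap('w10.png');snap('side','s10.png')
crop('s10.png',200,120,260,200,3,'c19.png')
import pickle
pickle.dump(snap('top','t10.png'),open('t10.pkl','wb'))
crop('t10.png',200,140,240,160,3.3333,'c20.png')
```

```text
[ 0.56498994 -0.10218892  0.12551998] [-3.14156375e+00 -1.56606866e-04 -1.17497804e-01] [-1.01887049  0.39931661  0.08942542] [   0.  -150.2]
```

View pics/c19.png

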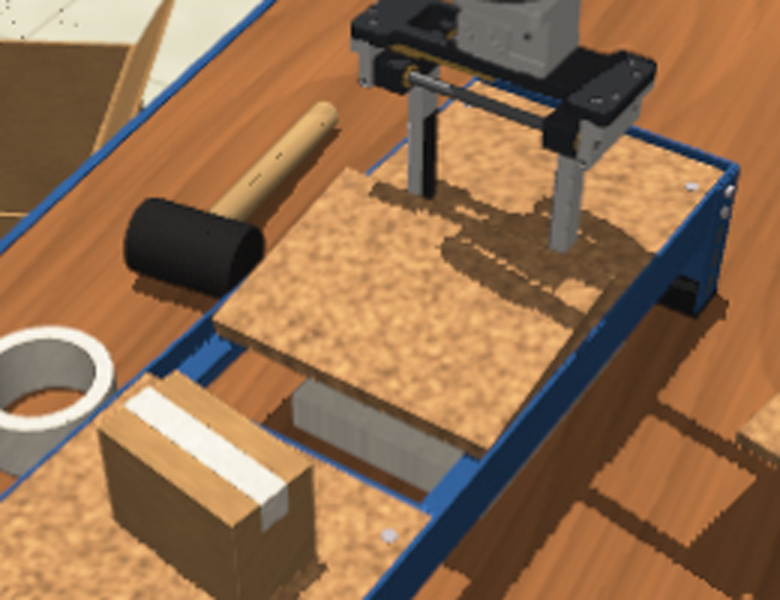

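View pics/c20.png

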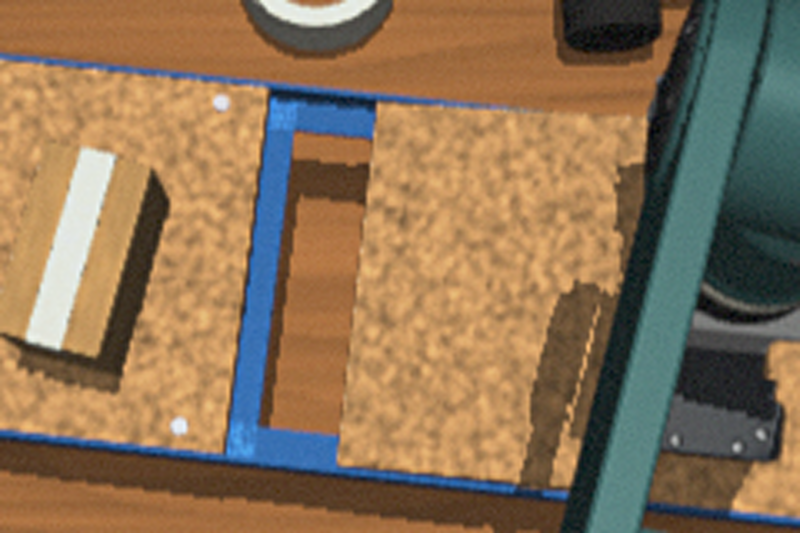

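View pics/w10.png

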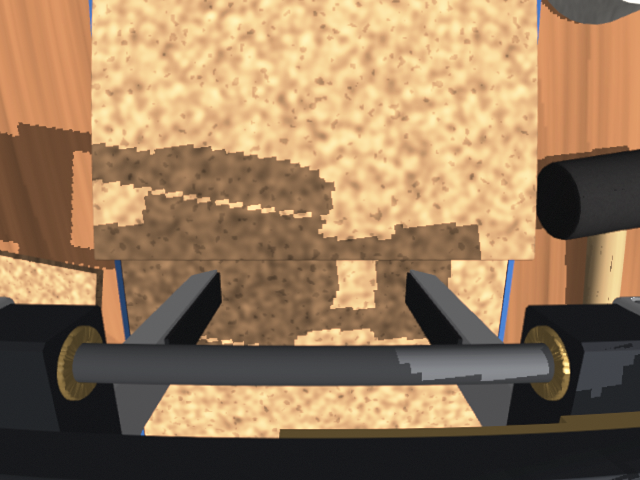

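Backing off worked. In s10/c19 the leading edge is down between both beams (near corner (363,270), far corner (272,228) in the full side image), and the trailing edge is raised. I continue pushing.

>>> {"fn": "send_rows", "kwargs": {
  "rows": [0.6, 5, 0, 0, 0, 0, 1, 0.5, 4, 0, 0, 0, 0, 1, 0.5, 4, 0, 0, 0, 0, 1, 0.5, 4, 0, 0, 0, 0, 1, 0.5, 4, 0, 0, 0, 0, 1, 0.5, 4, 0, 0, 0, 0, 1, 0.5, 4, 0, 0, 0, 0, 1, 0.5, 4, 0, 0, 0, 0, 1]
}}

```text
time: 18.95
tool_pos: [0.5691, -0.069, 0.1256]
ee_rot: [3.141, -0.0, -0.118]
wrist_force: [0.1, -1.4, -0.6]
width: 0.0939
```

Run:
```python
from h import *
o=get_obs();print(o['tool_pos'],o['ee_rot'],o['wrist_force'],rf(o['tool_pos']))
wsnap('w11.png');snap('side','s11.png')
crop('s11.png',200,120,260,200,3,'c21.png')
```

```text
[ 0.56914796 -0.06901705  0.12559596] [ 3.14144905e+00 -2.61474879e-04 -1.17522002e-01] [ 0.05258788 -1.43803047 -0.63071735] [   0.3 -116.8]
```

View pics/c21.png

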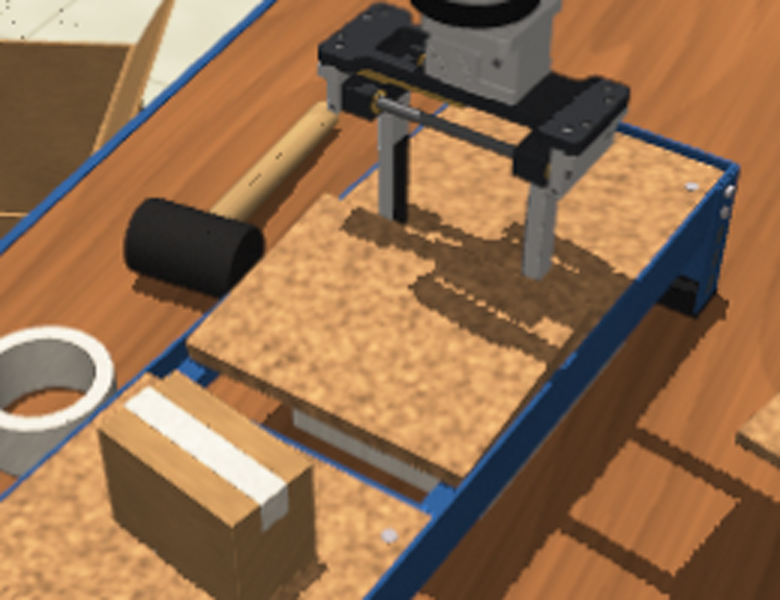

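View pics/w11.png

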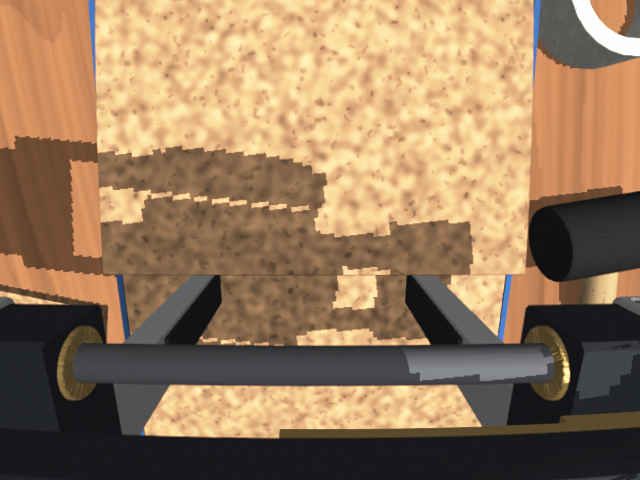

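It slides with low force (1.4 N), leading edge in the opening on both sides. I keep going.

>>> {"fn": "send_rows", "kwargs": {
  "rows": [0.4, 3, 0, 0, 0, 0, 1, 0.4, 3, 0, 0, 0, 0, 1, 0.4, 3, 0, 0, 0, 0, 1, 0.4, 3, 0, 0, 0, 0, 1, 0.4, 3, 0, 0, 0, 0, 1, 0.4, 3, 0, 0, 0, 0, 1, 0.4, 3, 0, 0, 0, 0, 1, 0.4, 3, 0, 0, 0, 0, 1]
}}

```text
time: 20.05
tool_pos: [0.5723, -0.045, 0.1255]
ee_rot: [3.142, -0.0, -0.118]
wrist_force: [-0.2, -1.1, 0.5]
width: 0.0941
```

>>> {"fn": "send_rows", "kwargs": {
  "rows": [0.2, 1.5, 0, 0, 0, 0, 1, 0.2, 1.5, 0, 0, 0, 0, 1, 0.1, 1, 0, 0, 0, 0, 1, 0.1, 1, 0, 0, 0, 0, 1, 0, 0, 0, 0, 0, 0, 1, 0, 0, 0, 0, 0, 0, 1, 0, 0, 0, 0, 0, 0, 1, 0, 0, 0, 0, 0, 0, 1]
}}

```text
time: 21.05
tool_pos: [0.5729, -0.0401, 0.1256]
ee_rot: [-3.141, -0.0, -0.118]
wrist_force: [-1.3, -1.4, -0.3]
width: 0.0936
```

Run:
```python
from h import *
o=get_obs();print(o['tool_pos'],o['ee_rot'],o['wrist_force'],rf(o['tool_pos']))
wsnap('w12.png');snap('side','s12.png')
crop('s12.png',200,120,260,200,3,'c22.png')
```

```text
[ 0.57290279 -0.04012742  0.12557869] [-3.14139561e+00 -1.87785556e-04 -1.17501600e-01] [-1.28201696 -1.38805046 -0.28081413] [  0.6 -87.7]
```

View pics/c22.png

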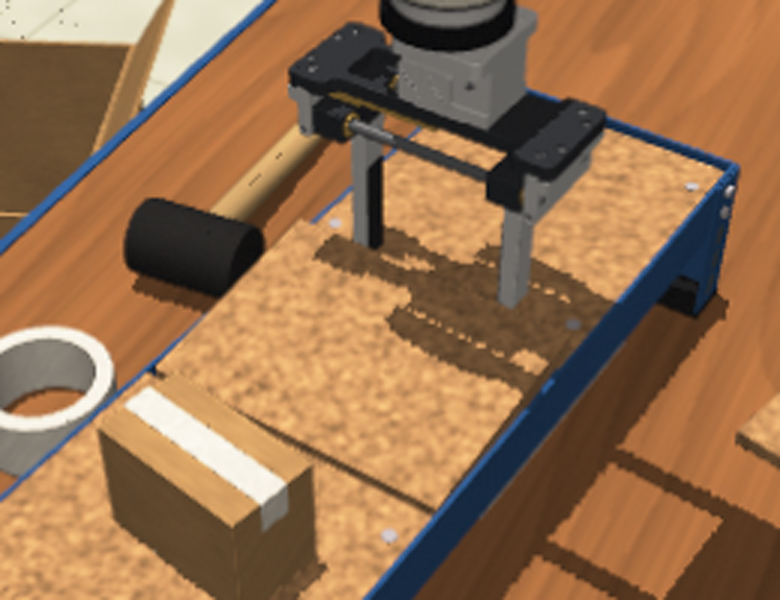

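View pics/w12.png

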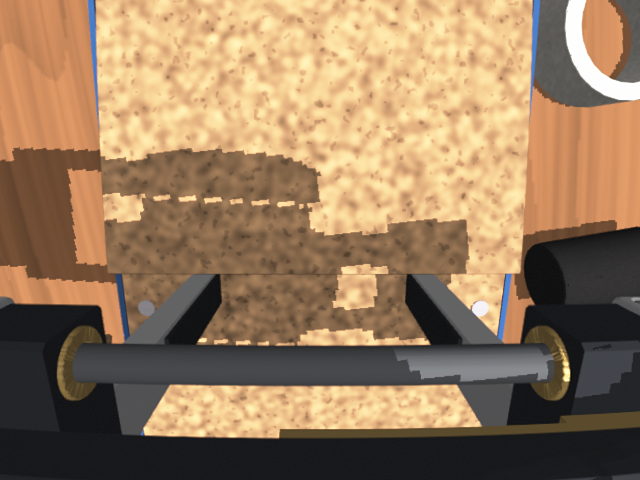

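The leading edge is a few mm from the left deck panel and the trailing edge (row 273) is still up. I push on in small steps.

>>> {"fn": "send_rows", "kwargs": {
  "rows": [0.1, 0.6, 0, 0, 0, 0, 1, 0.1, 0.6, 0, 0, 0, 0, 1, 0.1, 0.6, 0, 0, 0, 0, 1, 0, 0, 0, 0, 0, 0, 1, 0, 0, 0, 0, 0, 0, 1, 0, 0, 0, 0, 0, 0, 1, 0, 0, 0, 0, 0, 0, 1, 0, 0, 0, 0, 0, 0, 1]
}}

```text
time: 22.15
tool_pos: [0.5732, -0.0384, 0.1255]
ee_rot: [-3.141, -0.0, -0.118]
wrist_force: [0.6, -2.5, -2.1]
width: 0.0942
```

Run:
```python
from h import *
o=get_obs();print(o['tool_pos'],o['ee_rot'],o['wrist_force'],rf(o['tool_pos']))
wsnap('w13.png');snap('side','s13.png')
crop('s13.png',220,170,180,140,4,'c23.png')
```

```text
[ 0.57318673 -0.03837487  0.12552957] [-3.14149543e+00 -1.12939023e-04 -1.17518354e-01] [ 0.63366398 -2.5275749  -2.0571959 ] [  0.7 -85.9]
```

View pics/c23.png

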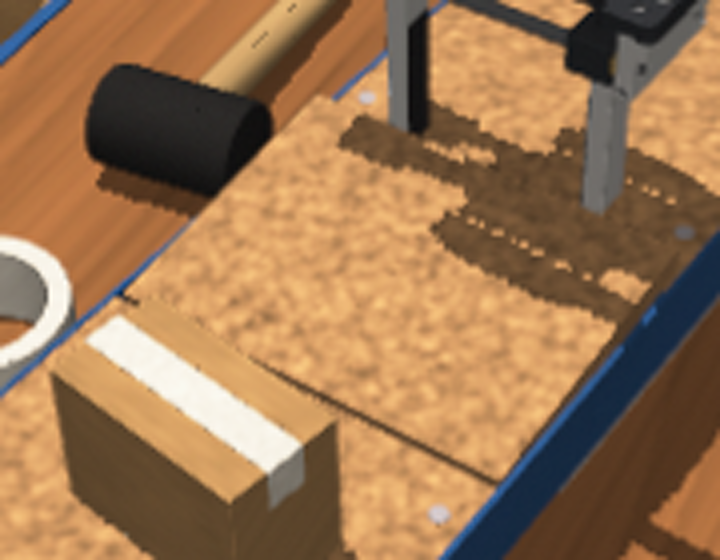

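View pics/w13.png

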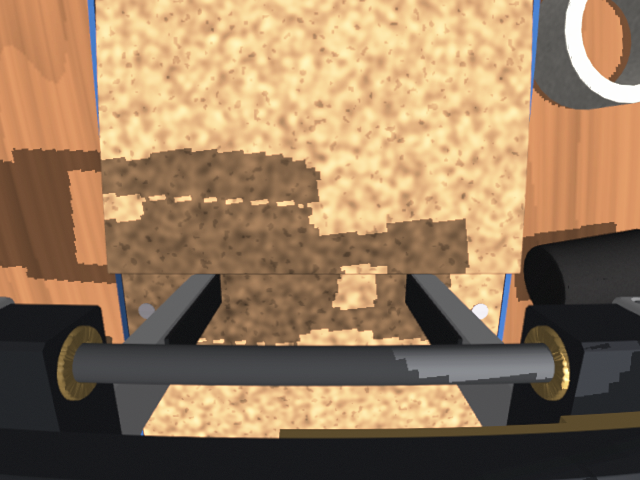

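>>> {"fn": "send_rows", "kwargs": {
  "rows": [0.1, 0.5, 0, 0, 0, 0, 1, 0.1, 0.5, 0, 0, 0, 0, 1, 0, 0.5, 0, 0, 0, 0, 1, 0, 0, 0, 0, 0, 0, 1, 0, 0, 0, 0, 0, 0, 1, 0, 0, 0, 0, 0, 0, 1, 0, 0, 0, 0, 0, 0, 1, 0, 0, 0, 0, 0, 0, 1]
}}

```text
time: 23.25
tool_pos: [0.5734, -0.0369, 0.1255]
ee_rot: [-3.142, -0.0, -0.117]
wrist_force: [0.7, 0.1, 0.2]
width: 0.0942
```

Run:
```python
from h import *
o=get_obs();print(o['tool_pos'],o['ee_rot'],o['wrist_force'],rf(o['tool_pos']))
wsnap('w14.png');snap('side','s14.png')
crop('s14.png',220,170,180,140,4,'c24.png')
```

```text
[ 0.57338326 -0.03688864  0.12550643] [-3.14153787e+00 -9.98361782e-05 -1.17499777e-01] [0.74507104 0.07040416 0.20602018] [  0.7 -84.4]
```

View pics/c24.png

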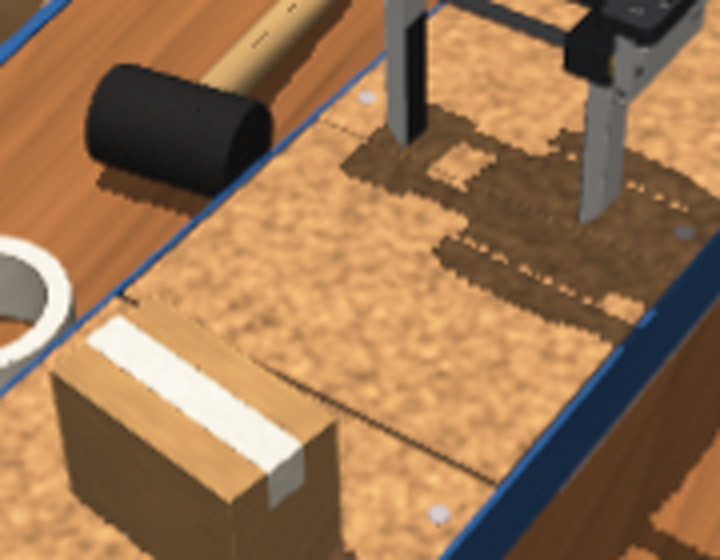

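View pics/w14.png

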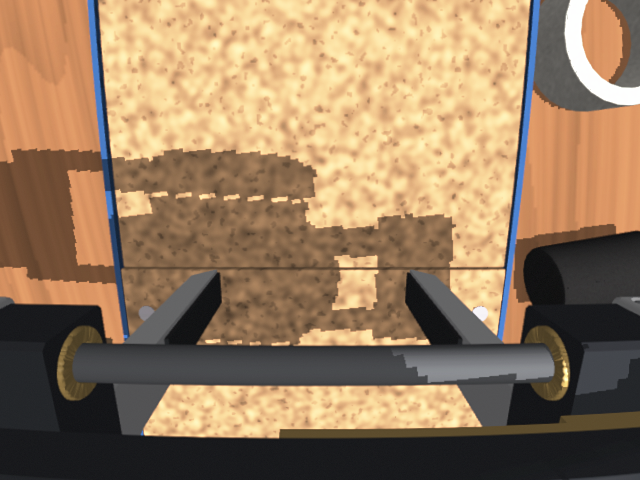

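It dropped in: w14 shows both beams uncovered along the panel (columns ~97–120 and 510–535) and a thin seam at row 268, with zero contact force. I raise and back away, then inspect.

>>> {"fn": "send_rows", "kwargs": {
  "rows": [0, -3, 8, 0, 0, 0, 1, 0, 0, 20, 0, 0, 0, 1, 0, 0, 25, 0, 0, 0, 1, 0, -20, 25, 0, 0, 0, 1, -10, -40, 15, 0, 0, 0, 1, -20, -50, 0, 0, 0, 0, 1, -30, -50, 0, 0, 0, 0, 1, -30, -50, 0, 0, 0, 0, 1]
}}

```text
time: 24.35
tool_pos: [0.4825, -0.2516, 0.2193]
ee_rot: [3.141, -0.001, -0.117]
wrist_force: [-0.3, -0.3, -0.2]
width: 0.0937
```

>>> {"fn": "send_rows", "kwargs": {
  "rows": [-30, -50, 0, 0, 0, 0, 1, -30, -50, 0, 0, 0, 0, 1, -30, -40, 0, 0, 0, 0, 1, -30, -40, 0, 0, 0, 0, 1, 0, 0, 0, 0, 0, 0, 1, 0, 0, 0, 0, 0, 0, 1, 0, 0, 0, 0, 0, 0, 1, 0, 0, 0, 0, 0, 0, 1]
}}

```text
time: 25.35
tool_pos: [0.3643, -0.429, 0.2188]
ee_rot: [3.141, -0.0, -0.115]
wrist_force: [-0.4, -0.7, -0.6]
width: 0.094
```

Run:
```python
from h import *
o=get_obs();print(o['time'],o['tool_pos'],o['wrist_force'])
snap('top','t15.png');snap('side','s15.png')
crop('t15.png',130,90,370,220,2.1,'c25.png')
crop('s15.png',140,130,320,230,2.5,'c26.png')
a=cv2.imread('pics/top0.png').astype(int);b=cv2.imread('pics/t15.png').astype(int)
for n,(x,y,w,h) in dict(carton=(200,180,50,75),tape=(268,100,55,55),mallet=(362,100,130,58)).items():
    print(n,np.abs(a-b)[y:y+h,x:x+w].mean())
```

```text
25.35 [ 0.36425015 -0.42900923  0.21878471] [-0.42117024 -0.72905247 -0.59964145]
carton 3.287288888888889
tape 3.2598347107438017
mallet 3.806542882404951
```

View pics/c25.png

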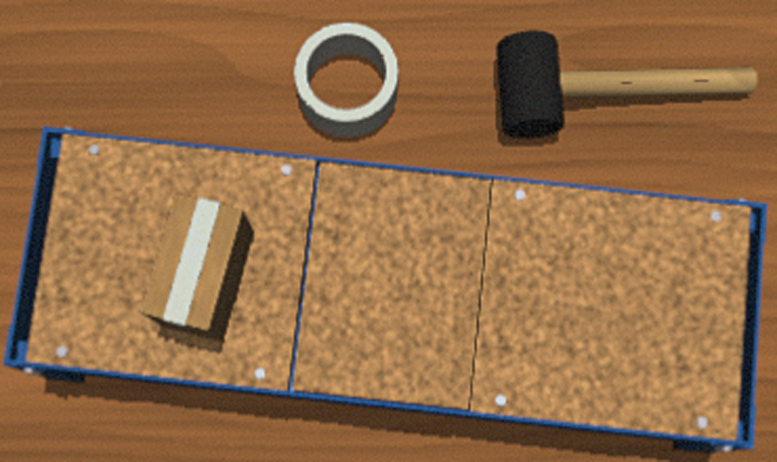

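View pics/c26.png

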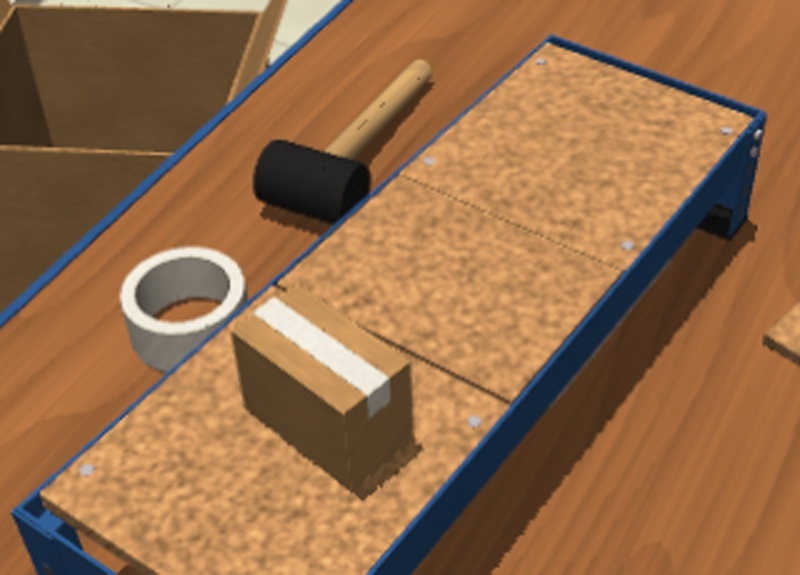

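The panel sits flush, with thin seams at top-crop x≈305 and x≈480 and both beams visible in full. The carton, tape and mallet are unmoved.

```bash
python3 -c "
from bench import *
print(close_job())"
```

```text
the job is handed in; nothing more can be done
None
```

The middle panel is in its opening, down and level with the rest of the deck. I handed the job in at about 25 s of the 72 s allowed.

**What I did:**
- I squared and centred the panel by pushing its near, trailing and far edges with the two open fingertips. I never gripped or lifted it.
- I then pushed it from its trailing edge. It did not tip in at first: it stayed flat past the edge because finger friction was holding the trailing edge down. I backed off 6 mm and it tipped in on its own.
- I pushed on gently until the trailing edge dropped. The readings I took during the pushes peaked at about 7 N.

**Last checks:**
- **Panel:** The final top and side views show thin seams on both sides, both beams uncovered along their full length, and no raised edge. The left seam is slightly wider than the right, within the stated play.
- **Other items:** The carton, tape roll and mallet match the first picture to within image noise.
- **Robot:** The arm is clear of everything and the force reading is about zero.

I judged level from the pictures only and did not touch the panel to confirm it. No check failed. My first reading of the panel's turn differed by about 0.02 rad between the top and wrist cameras, so I measured again before the final push.

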